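# Fit a fresh filter cartridge in the rinse-water unit

## Task

Change the filter of the rinse-water unit: slide the blue-capped cartridge out through the open front of its storage bay (the rack's roof blocks the top), lay it in the unit's cradle with the blue cap towards the catch, and let go of it. Then swing the hinged clamp down over it by its black grip and press until the cartridge is driven fully home and the spring catch has snapped over the clamp's cross pin. The orange-capped cartridge stays where it is in the rack, and the bottle and the jar stay undisturbed.

Things in the scene. Friction and masses are not known exactly. Their poses are not given: they have to be found in the camera images.
- blue_center (a point): Centre of the blue-capped filter cartridge: white rounded block 120 mm long (its x), 44 wide (y), 40 high (z), about 0.25 kg, lying flat. The blue ribbed cap is the 40 mm at its -x end. Two 15 mm port holes in its flat underside, at x = +40 and -5 mm, fit the unit's nipples only with the cap at the unit's -x (catch) end.
- blue_cap (a point): Centre of the blue cap of that cartridge, 40 mm from blue_center along the cartridge's -x. In the rack the last 39 to 44 mm of this end stick out of the bay and can be pinched across the 44 mm width.
- orange_center (a point): Centre of the other cartridge in the rack, of the same size and shape but with an orange cap. It must stay where it is.
- rack: Fixed aluminium rack, 100 mm deep (x), 140 wide (y), 51 high, thin booklet on its roof (top at 61 mm). Origin: centre of its underside. Its front, x = -50 mm, faces -x. Two bays centred at y = +42 and -42 mm, 48 mm wide, 44 high, floor 3 mm up, open at the front only, one cartridge in each, cap outwards; either may be the blue one. A cartridge is out once its centre is beyond x = -112 mm.
- rinse_unit: Fixed rinse-water unit, white base 204 x 100 mm, top 22 mm above the desk. Origin: centre of its underside; x from the catch (-x, robot side) to the hinge (+x). A cartridge lies along x, cap to -x, centre at x = y = 0, with 1.5 mm play all round between end stops (56 mm high) and four corner guides with flared tops (60 mm high, 34 to 58 mm from the middle along x; between them is room for fingers).
- cradle_seat (a point): Middle of the cradle's sprung floor when raised, 40 mm above the desk (fixed point; axes as the unit's). A cartridge laid there has its centre 20 mm and its top 40 mm above this point. Two nipples below the floor enter its underside when it is pressed down.
- cradle (a joint): How far the sprung cradle floor is pressed down, m: 0 raised, about 0.009 to 0.010 with the cartridge home and the clamp latched, 0.0115 at its stop. The spring pushes up with 6 N when raised and about 12 N when home, so the cartridge's weight alone does not lower it.
- clamp (a joint): Angle of the hinged clamp, rad: 0 closed (level over the cartridge), 1.57 upright, 1.9 at most; starts at 1.65 to 1.85. Its stiff hinge (0.22 N m) holds it where it is left. Its pad, 78 mm from the hinge, meets a raised cartridge at about 0.13; the catch snaps at about 0.0 under 5 to 12 N of push on the grip; pressed to the stop it reads -0.02, and after release about 0.01.
- clamp_grip (a point): Centre of the clamp's black grip, a bar 54 mm long (along the unit's y), 24 mm thick, 196 mm from the hinge; moves on an arc about clamp_hinge, about 275 mm above the desk when open, 84 when closed. The frame behind it is 45 mm wide, so fingers on the two ends of the bar pass beside it. Its y axis is the hinge's direction; its x axis points from grip to hinge.
- clamp_hinge (a point): Point on the clamp's hinge axis, at x = +78, y = 0, z = 84 mm in the unit's frame; the axis is the unit's y.
- catch (a joint): Angle of the spring catch, rad: 0 is its rest position, upright at the unit's -x end, hook over the clamp's cross pin when closed; it yields to about 0.1 as the pin slides down its ramp and springs back to 0.
- catch_hook (a point): Hook of the spring catch, at x = -74 mm in the unit's frame, 89 mm above the desk, 16 mm wide; its red thumb tab stands just above, 120 mm high.
- rinse_bottle: Wash bottle with red cap and bent spout, 61 x 84 x 176 mm, standing loose to the right of the unit; origin at the centre of its underside. Bystander.
- powder_jar: White powder jar with red cap, 60 mm wide, 60 mm high, standing loose behind, between unit and rack; origin at about the centre of its underside. Bystander.
Not all that is in view belongs to the job. What is shaped like the part that bears blue_center but pink or turquoise is not meant.

How it is judged:
By the outcome, as a careful person would: the job done as asked, in the order asked, and still so for the second after the job is handed in, with the robot touching nothing.
It also fails if it takes over 72 s, if anything falls off the work surface, if the arm or the gripper's body presses on something with over 40 N, if the wrist force passes 120 N, or if a joint passes its speed limit or range.

## Robot

A 6-joint arm with a two-finger parallel gripper is mounted at the origin on a cart in front of the work surface, level with it; the furniture and walls round the work are solid. World frame = base frame: x ahead of the robot, y to its left, z up, the work surface at z = 0. Lengths are in m, angles in degrees, forces in N, time in s.
With the tool pointing down it reaches from about 0.275 to 0.85 m from the base axis. Payload 19 kg.
Tool frame: the origin (TCP) lies between the finger pads; the fingertips stand 17 mm ahead of it and the grasp point (between the pads) lies 2 mm behind it (ctrl.tip_extent is the distance from the TCP to the fingertips, in m); z points along the fingers, y is the direction in which the jaws open and shut (so a half turn about z gives the same grasp; the last joint's range is limited). The gripper opens to 85 mm and grips with 20 to 120 N. Pads are 22 mm wide; open, the fingers measure 114 mm over their backs; the gripper's body (76 mm by 85 mm) begins 54 mm behind the grasp point. The pads swing forward as they close: fully open they stand 13 mm farther back than shut.
Start: joints at [-72.422, 8.623, 82.357, -0, 89.026, -7.678], TCP at [0.245, -0.52, 0.248] pointing down, gripper open.
Joint ranges: [-160.23, 160.23], [-39.13, 120.54], [6.94, 153.29], [-79.49, 259.48], [9.18, 160.14], [-161.06, 161.06]. Speed limits (degrees/s): [108.29, 108.29, 127.2, 172.46, 172.46, 172.46].

## Interface

Orientations are given as a 3x3 rotation matrix whose columns are the frame's x, y, z axes.
In Python, from cell import ctrl gives the robot as it stands. The module is installed in compiled form; this text tells all that it offers.
- The arm moves only by the shell command python3 -m handwheel 'ROWS' [FORCE]. ROWS is JSON, a list of rows, each a list of 5 numbers: the shift along the tool's x, y, z in m, then the turn about the tool's z in rad, then the opening in per cent of the stroke, from 0 (shut) to 100 (fully open). A call has 1 to 8 rows; each row is the pose to reach, as a shift and turn from the pose measured when the call began, along the tool's axes at that moment; what a row does not reach only later rows make up. A row lasts 1/8 s, in which the tool goes at most 62.5 mm and 10.7 degrees, less where a joint would pass 70% of its speed; a pose out of reach is approached as far as the arm can. A call with a gripper value outside its range is refused whole. The fingers move at their own pace and stop on an object; FORCE is the grip in N (left out, the last holds). Time passes only in rows, so rows that repeat a pose let the fingers close. It gives the time, the measured TCP pose, the force and the opening at its end, in the units of the state.
- ctrl.get_obs(): the state, without advancing time (a new reading comes with each control period).
- ctrl.get_image(name): name is "scene" or "top" or "wrist"; returns the picture (384x512x3 uint8, red, green, blue); there is no depth.
- ctrl.calibration(name): a dict with "vertical_fov" (degrees; the focal length in pixels is half the picture's height over the tangent of half this angle, whatever the lens; pixels are square), "cx", "cy" (the principal point, pixels), "cam_to_world" (4x4, takes a point from camera to world coordinates); the wrist camera has in their place "T_tool_cam" (4x4, takes a point from camera to tool coordinates, whose origin is the TCP and whose axes are the flange's). Camera axes: x right, y down, z forward; pixel columns grow to the right and rows downward; lengths in m; the calibration is good to about 2 mm. The wrist camera is an equidistant fisheye: a pixel r from the principal point sees the ray r / f radians off the axis. A picture is of the moment at which its call begins: read the wrist's pose just before it. calibration takes no time and is no camera call.
- ctrl.hand_in(): hands the job in, once; it reports no verdict.
The state is a dict: "time": time; "joint_positions": joint angles; "joint_velocities": joint speeds; "effort": joint torques, N m; "tcp_pos": TCP position; "eef_rot": TCP orientation; "force": force on the tool from outside, world axes, zero at the start; "wrist_torque": the same for the moment, N m; "width": finger opening in m.
Only numpy, scipy, OpenCV 4.12 (cv2) and the standard library are available. Lean on these libraries where they do the work, as an engineer would, in place of code of your own. Each camera call takes 0.05 s, during which the arm holds its last target.

## Working session

There is one attempt and no reset: what is moved stays moved. The work goes in short steps, Python scripts to look and compute and a shell command to move; the robot and the scene stay as the last step left them, time stands still between calls to the robot, and variables do not carry over. Pictures are saved under pics/ and viewed, and the job is handed in when it is done.

```bash
ls; mkdir -p pics
python3 - <<'E'
from cell import ctrl
import cv2,numpy as np
print(ctrl.get_obs())
for n in ["scene","top","wrist"]:
    c=ctrl.calibration(n);print(n,{k:np.round(v,4) if not isinstance(v,dict) else v for k,v in c.items()})
    im=ctrl.get_image(n);cv2.imwrite(f"pics/{n}0.png",im[:,:,::-1])
print(ctrl.tip_extent)
E
```

```text
pics
{'time': 0.0, 'joint_positions': array([-7.24231062e+01,  8.64826679e+00,  8.23914972e+01, -1.11083001e-04,
        8.90262337e+01, -7.67637446e+00]), 'joint_velocities': array([ 0.02497158,  0.02131363, -0.06293087,  0.05787672,  0.1191279 ,
       -0.00042425]), 'effort': array([ 6.59264583e-05, -7.13054037e+01, -5.70864022e+01, -9.94292418e-05,
        8.84308945e-03,  5.69096369e-05]), 'tcp_pos': array([ 0.24523237, -0.51983856,  0.24771524]), 'eef_rot': array([[ 9.04430824e-01,  4.26620162e-01, -3.49697977e-04],
       [ 4.26620278e-01, -9.04430171e-01,  1.09751302e-03],
       [ 1.51943782e-04, -1.14181286e-03, -9.99999337e-01]]), 'force': array([ 0.58835189,  0.06317636, -0.05936978]), 'wrist_torque': array([-0.01862606, -0.04837259,  0.00093502]), 'width': 0.08557078452987227}
scene {'vertical_fov': np.float64(46.4417), 'cx': np.float64(252.5735), 'cy': np.float64(202.9582), 'cam_to_world': array([[-0.7141, -0.4092,  0.568 , -0.2168],
       [-0.7001,  0.4135, -0.5822,  0.6858],
       [ 0.0033, -0.8134, -0.5817,  0.8303],
       [ 0.    ,  0.    ,  0.    ,  1.    ]])}
top {'vertical_fov': np.float64(47.4277), 'cx': np.float64(257.7105), 'cy': np.float64(189.6496), 'cam_to_world': array([[-0.0256, -0.9988,  0.0414,  0.4748],
       [-0.9994,  0.0246, -0.0244, -0.044 ],
       [ 0.0234, -0.042 , -0.9988,  1.2304],
       [ 0.    ,  0.    ,  0.    ,  1.    ]])}
wrist {'vertical_fov': np.float64(65.7065), 'cx': np.float64(258.4205), 'cy': np.float64(192.9054), 'T_tool_cam': array([[ 4.000e-04, -9.481e-01, -3.181e-01,  8.100e-02],
       [ 1.000e+00,  4.000e-04,  1.000e-04,  7.000e-04],
       [ 1.000e-04, -3.181e-01,  9.481e-01, -1.262e-01],
       [ 0.000e+00,  0.000e+00,  0.000e+00,  1.000e+00]])}
0.017
```

View pics/scene0.png

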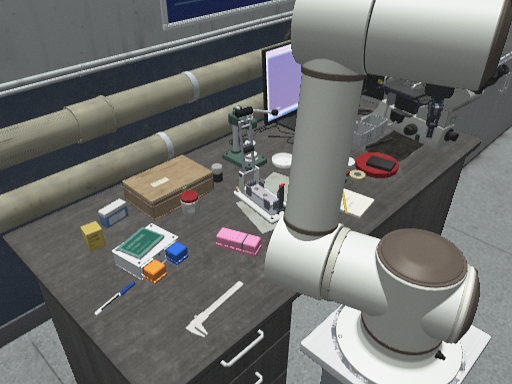

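View pics/top0.png

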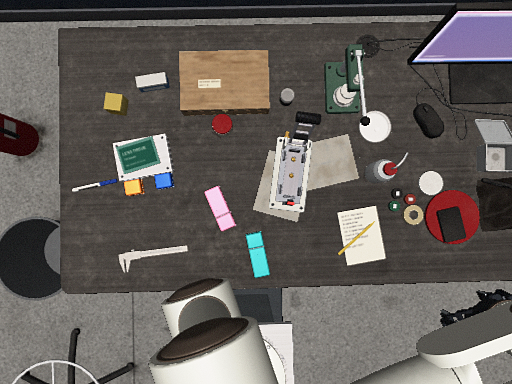

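View pics/wrist0.png

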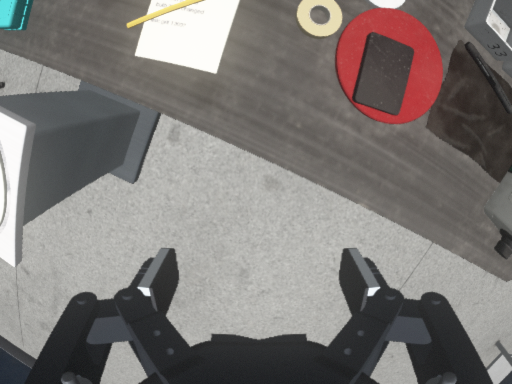

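Top view: blue cap at (163,181) and orange cap at (134,187) protrude from the rack (142,157). The pink block at (219,208) and turquoise block at (258,255) are decoys. The unit is at (291,175), jar (222,124), bottle (388,168). The blue one in the rack is the candidate; I'll check it in a crop.

Run:
```python
import cv2
im=cv2.imread("pics/top0.png")
a=cv2.resize(im[125:205,100:185],None,fx=6,fy=6,interpolation=cv2.INTER_CUBIC);cv2.imwrite("pics/rack_crop.png",a)
a=cv2.resize(im[100:225,245:345],None,fx=4.8,fy=4.8,interpolation=cv2.INTER_CUBIC);cv2.imwrite("pics/unit_crop.png",a)
im=cv2.imread("pics/scene0.png")
a=cv2.resize(im[130:290,90:300],None,fx=3.7,fy=3.7,interpolation=cv2.INTER_CUBIC);cv2.imwrite("pics/scene_crop.png",a)
```

```text
(no output)
```

View pics/rack_crop.png

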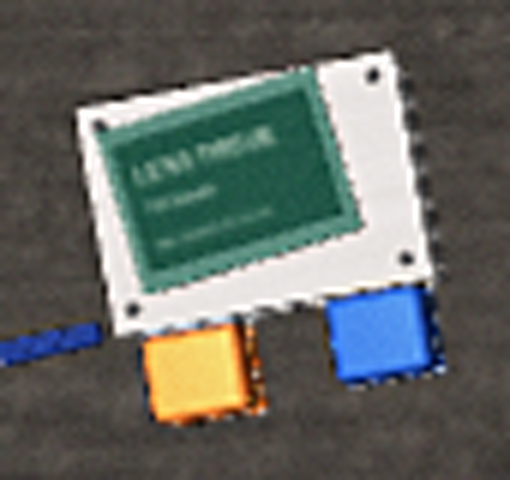

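View pics/unit_crop.png

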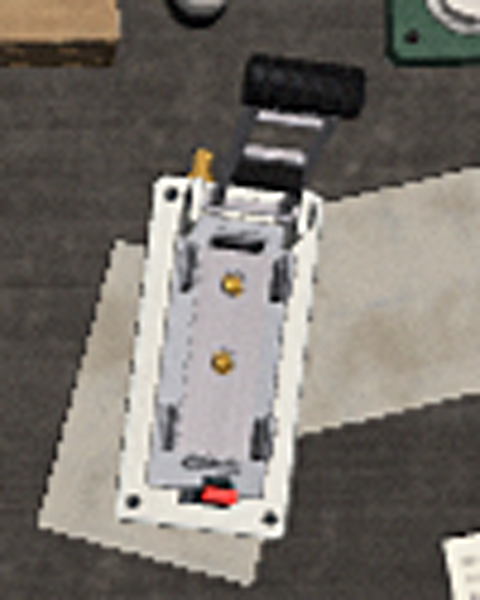

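View pics/scene_crop.png

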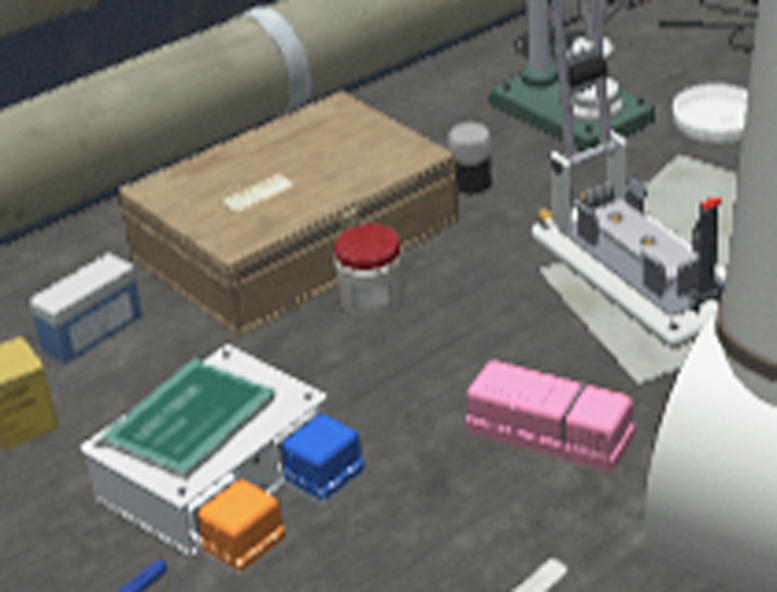

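```bash
cat > h.py <<'E'
import numpy as np,cv2
from cell import ctrl
def ray(n,uv,obs=None):
    c=ctrl.calibration(n)
    u,v=uv;f=192/np.tan(np.radians(c["vertical_fov"]/2))
    x,y=u-c["cx"],v-c["cy"]
    if n=="wrist":
        r=np.hypot(x,y);t=r/f
        d=np.array([np.sin(t)*x/r,np.sin(t)*y/r,np.cos(t)]) if r>0 else np.array([0,0,1.])
        T=np.eye(4);T[:3,:3]=obs["eef_rot"];T[:3,3]=obs["tcp_pos"];M=T@c["T_tool_cam"]
    else:
        d=np.array([x/f,y/f,1]);M=c["cam_to_world"]
    return M[:3,3],M[:3,:3]@d
def onz(n,uv,z,obs=None):
    o,d=ray(n,uv,obs);return o+d*(z-o[2])/d[2]
def cross(a,b):
    (o1,d1),(o2,d2)=a,b
    A=np.stack([d1,-d2],1);s=np.linalg.lstsq(A,o2-o1,rcond=None)[0]
    p,q=o1+s[0]*d1,o2+s[1]*d2
    return (p+q)/2,np.linalg.norm(p-q)
def proj(n,p,obs=None):
    c=ctrl.calibration(n);f=192/np.tan(np.radians(c["vertical_fov"]/2))
    if n=="wrist":
        T=np.eye(4);T[:3,:3]=obs["eef_rot"];T[:3,3]=obs["tcp_pos"];M=T@c["T_tool_cam"]
    else: M=c["cam_to_world"]
    q=M[:3,:3].T@(np.asarray(p)-M[:3,3])
    if n=="wrist":
        r=np.hypot(q[0],q[1]);t=np.arctan2(r,q[2]);return np.array([c["cx"]+f*t*q[0]/r,c["cy"]+f*t*q[1]/r])
    return np.array([c["cx"]+f*q[0]/q[2],c["cy"]+f*q[1]/q[2]])
E
python3 - <<'E'
from h import *
np.set_printoptions(precision=4,suppress=True)
R=lambda x,y:(100+(x+.5)/6-.5,125+(y+.5)/6-.5)
U=lambda x,y:(245+(x+.5)/4.8-.5,100+(y+.5)/4.8-.5)
print("rack top");P=[onz("top",R(*p),.051)[:2] for p in [(80,108),(388,50),(432,292),(115,335)]];P=np.array(P);print(P,P.mean(0))
for i in range(4): d=P[(i+1)%4]-P[i];print(np.linalg.norm(d),np.degrees(np.arctan2(d[1],d[0])))
print("base");P=np.array([onz("top",U(*p),.022)[:2] for p in [(157,175),(324,198),(283,540),(118,518)]]);print(P,P.mean(0))
for i in range(4): d=P[(i+1)%4]-P[i];print(np.linalg.norm(d),np.degrees(np.arctan2(d[1],d[0])))
print("nipples",[onz("top",U(*p),.04)[:2] for p in [(233,285),(222,363)]])
print("hook tab",onz("top",U(220,495),.12)[:2])
print("grip z",onz("top",U(305,88),.275))
im=cv2.imread("pics/top0.png");h=cv2.cvtColor(im,cv2.COLOR_BGR2HSV)
for nm,lo,hi in [("blue",(105,150,90),(125,255,255)),("orange",(8,150,150),(22,255,255)),("red",(0,170,90),(5,255,255))]:
    m=cv2.inRange(h,lo,hi);c,_=cv2.findContours(m,0,2)
    for k in c:
        if cv2.contourArea(k)>80:
            r=cv2.minAreaRect(k);print(nm,r)
            z=.043 if nm!="red" else .06
            print([onz("top",q,z)[:2] for q in cv2.boxPoints(r)], onz("top",r[0],z)[:2])
print("sc grip")
S=lambda x,y:(90+(x+.5)/3.7-.5,130+(y+.5)/3.7-.5)
for a,b in [((305,88),(587,70)),]:
    print(cross(ray("top",U(*a)),ray("scene",S(*b))))
print("tab",cross(ray("top",U(220,493)),ray("scene",S(711,203))))
print("jar",onz("top",(222,124),.06),"bottle cap",onz("top",(390,169),.1))
E
```

```text
rack top
[[0.6601 0.3138]
 [0.6833 0.1758]
 [0.5736 0.158 ]
 [0.5577 0.2994]] [0.6187 0.2367]
0.13992014236567418 -80.4459868744179
0.11116922915347822 -170.7711702090292
0.14237240118999428 96.42235833224707
0.10342940942545964 7.9636187423118985
base
[[ 0.6729 -0.132 ]
 [ 0.6573 -0.2288]
 [ 0.4596 -0.1989]
 [ 0.4747 -0.104 ]] [ 0.5661 -0.1659]
0.09801554592936933 -99.13067482169397
0.20000233556755484 171.41918857570965
0.09608380348882639 80.95075754915794
0.20016673797628065 -8.028233211497142
nipples [array([ 0.6058, -0.1724]), array([ 0.5614, -0.1648])]
hook tab [ 0.4855 -0.1536]
grip z [ 0.6702 -0.1829  0.275 ]
blue ((162.9324188232422, 180.59458923339844), (14.631509780883789, 16.439899444580078), 80.53767395019531)
[array([0.5714, 0.2078]), array([0.5777, 0.164 ]), array([0.5384, 0.1582]), array([0.5321, 0.202 ])] [0.5549 0.183 ]
orange ((132.05599975585938, 186.80801391601562), (13.953065872192383, 16.09969139099121), 79.69515228271484)
[array([0.5553, 0.2907]), array([0.5621, 0.2481]), array([0.5248, 0.2419]), array([0.5181, 0.2845])] [0.5401 0.2663]
red ((463.7560729980469, 209.70362854003906), (51.29342269897461, 26.10964584350586), 52.52382278442383)
[array([ 0.4906, -0.5592]), array([ 0.5323, -0.6178]), array([ 0.4199, -0.6982]), array([ 0.3787, -0.6395])] [ 0.4553 -0.6287]
red ((221.5, 123.0), (18.0, 17.0), 90.0)
[array([0.7302, 0.0426]), array([ 0.7293, -0.0032]), array([ 0.6804, -0.002 ]), array([0.6814, 0.0436])] [0.7053 0.0203]
sc grip
(array([ 0.6917, -0.2102,  0.134 ]), np.float64(0.020006840731704747))
tab (array([ 0.4859, -0.1547,  0.1155]), np.float64(0.0018674445387241194))
jar [0.7026 0.019  0.06  ] bottle cap [ 0.5671 -0.4187  0.1   ]
```

The crop confirms it: the blue-capped cartridge sits in the rack's right-hand bay with its cap out. The measurements agree:
- **Blue cap:** 39.7 x 44.3 mm, centre (.555,.183), yaw about 8.5°.
- **Unit:** the base gives (.566,-.166) at yaw -8.6°, and the nipples give (.566,-.166).

Next I'll approach the rack.

```bash
python3 -m handwheel '[[0.036,-0.032,0.003,-0.178,100],[0.071,-0.063,0.006,-0.356,100],[0.107,-0.095,0.009,-0.534,100],[0.143,-0.127,0.012,-0.712,100],[0.178,-0.158,0.015,-0.89,100],[0.214,-0.19,0.018,-1.068,100],[0.25,-0.222,0.021,-1.246,100],[0.285,-0.253,0.024,-1.424,100]]' 60
python3 - <<'E'
from h import *
o=ctrl.get_obs();d=np.array([.545,.182,.2])-o["tcp_pos"];R=o["eef_rot"]
print(o["tcp_pos"],R.T@d,np.degrees(np.arctan2(R[1,0],R[0,0])))
E
```

```text
time: 1.15
tcp_pos: [0.3953, -0.1679, 0.224]
eef_rot: [[-0.295, 0.955, -0.0], [0.955, 0.295, 0.001], [0.001, 0.0, -1.0]]
force: [0.7, -1.1, 0.2]
width: 0.0853
[ 0.3953475  -0.16789267  0.22400981] [0.29007157 0.24630608 0.02426969] 107.17686093864423
```

```bash
python3 -m handwheel '[[0.036,0.031,0.003,-0.178,100],[0.073,0.062,0.006,-0.356,100],[0.109,0.092,0.009,-0.533,100],[0.145,0.123,0.012,-0.71,100],[0.181,0.154,0.015,-0.888,100],[0.218,0.185,0.018,-1.065,100],[0.254,0.215,0.021,-1.242,90],[0.29,0.246,0.024,-1.42,80]]'
python3 - <<'E'
from h import *
o=ctrl.get_obs();R=o["eef_rot"]
im=ctrl.get_image("wrist");cv2.imwrite("pics/w1.png",im[:,:,::-1]);im=ctrl.get_image("top");cv2.imwrite("pics/t1.png",im[:,:,::-1])
print(o["tcp_pos"],np.degrees(np.arctan2(R[1,0],R[0,0])))
E
```

```text
time: 2.15
tcp_pos: [0.5451, 0.1834, 0.2]
eef_rot: [[-0.988, -0.154, -0.0], [-0.154, 0.988, 0.001], [0.0, 0.001, -1.0]]
force: [1.6, -0.0, 1.6]
width: 0.0684
[0.54505891 0.18342858 0.20000247] -171.11781096733054
```

View pics/w1.png

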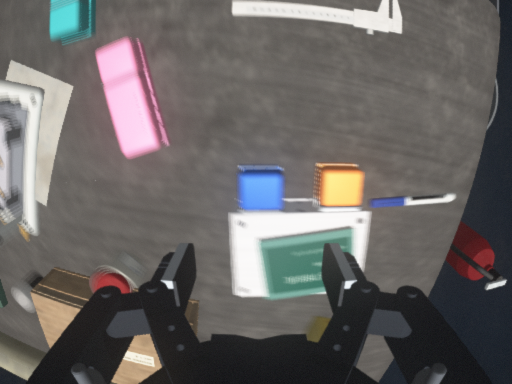

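View pics/t1.png

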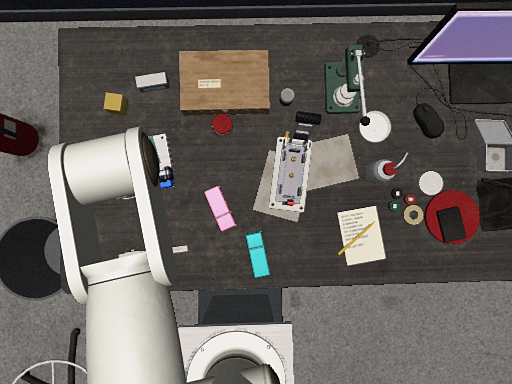

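The wrist view shows the blue cap at (261,188) and the orange cap at (340,186), both in front of the rack. It is slightly blurred from motion.

Run:
```python
from h import *
np.set_printoptions(precision=4,suppress=True)
o=ctrl.get_obs();R=o["eef_rot"]
im=ctrl.get_image("wrist")[:,:,::-1];cv2.imwrite("pics/w2.png",im)
h=cv2.cvtColor(im,cv2.COLOR_BGR2HSV)
print(o["tcp_pos"],np.degrees(np.arctan2(R[1,0],R[0,0])))
m=cv2.inRange(h,(105,150,140),(125,255,255));m[:,300:]=0
c,_=cv2.findContours(m,0,2);k=max(c,key=cv2.contourArea);r=cv2.minAreaRect(k);print(r)
B=np.array([onz("wrist",q,.043,o)[:2] for q in cv2.boxPoints(r)]);print(B,B.mean(0))
for i in range(4): d=B[(i+1)%4]-B[i];print(np.linalg.norm(d),np.degrees(np.arctan2(d[1],d[0])))
cv2.imwrite("pics/w2c.png",cv2.resize(im[140:310,190:400],None,fx=3.5,fy=3.5))
```

```text
[0.5453 0.1852 0.1991] -170.99316503064716
((255.0, 189.0), (36.0, 42.0), 90.0)
[[0.5388 0.1592]
 [0.5324 0.1999]
 [0.5697 0.2066]
 [0.5764 0.1642]] [0.5543 0.1825]
0.04122396151680252 98.96821042014066
0.037865170652456794 10.086679658606126
0.042892032854103986 -80.99124823558114
0.03789969197542579 -172.4362818437891
```

View pics/w2c.png

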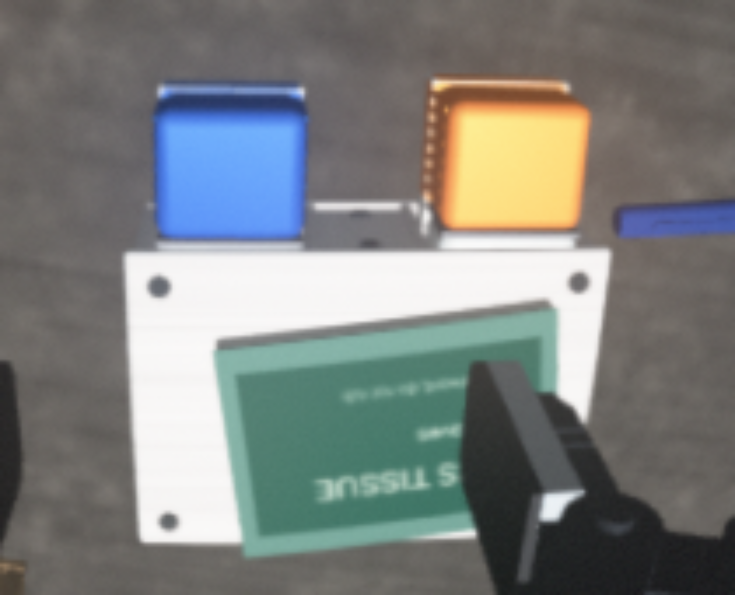

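```bash
python3 -m handwheel '[[-0.006,-0.0035,0.04,0,75],[-0.006,-0.0035,0.085,0,75],[-0.006,-0.0035,0.125,0,75],[-0.006,-0.0035,0.155,0,75],[-0.006,-0.0035,0.171,0,75],[-0.006,-0.0035,0.171,0,75]]' 40
python3 - <<'E'
from h import *
o=ctrl.get_obs()
im=ctrl.get_image("wrist")[:,:,::-1];cv2.imwrite("pics/w3.png",im)
print(o["tcp_pos"],o["force"],o["width"])
E
```

```text
time: 3.05
tcp_pos: [0.5506, 0.1805, 0.028]
eef_rot: [[-0.989, -0.15, -0.003], [-0.15, 0.989, 0.0], [0.003, 0.001, -1.0]]
force: [-0.2, -0.6, 0.4]
width: 0.0639
[0.55061638 0.18048299 0.02795274] [-0.16504697 -0.63200156  0.40839715] 0.06392811666905017
```

View pics/w3.png

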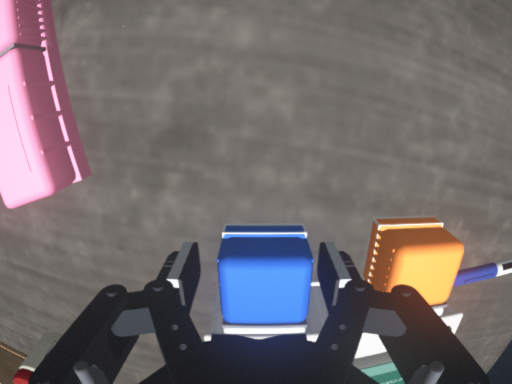

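```bash
python3 -m handwheel '[[0,0.0022,0,0,60],[0,0.0022,0,0,30],[0,0.0022,0,0,30],[0,0.0022,0,0,30],[0,0.0022,0,0,30]]' 40
```

```text
time: 3.72
tcp_pos: [0.5515, 0.1832, 0.0305]
eef_rot: [[-0.989, -0.151, 0.001], [-0.151, 0.989, 0.001], [-0.001, 0.001, -1.0]]
force: [-1.9, 0.4, 7.4]
width: 0.0429
```

```bash
python3 -m handwheel '[[0.012,0,0,0,30],[0.03,0,0,0,30],[0.05,0,0,0,30],[0.07,0,0,0,30],[0.09,0,0,0,30],[0.11,0,0,0,30],[0.125,0,0,0,30],[0.128,0,0,0,30]]' 40;  python3 - <<'E'
from h import *
o=ctrl.get_obs()
im=ctrl.get_image("wrist")[:,:,::-1];cv2.imwrite("pics/w4.png",im)
E
```

```text
time: 4.72
tcp_pos: [0.4242, 0.1639, 0.0306]
eef_rot: [[-0.989, -0.151, 0.001], [-0.151, 0.989, 0.001], [-0.001, 0.001, -1.0]]
force: [-0.4, 0.0, -2.7]
width: 0.0436
```

View pics/w4.png

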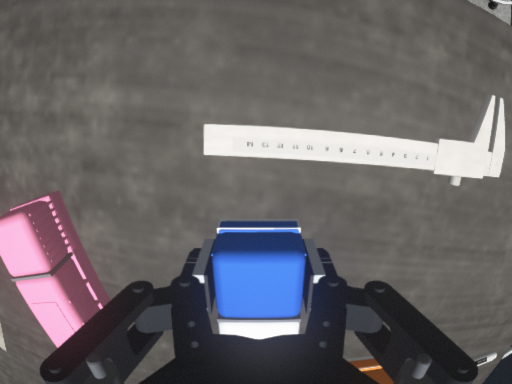

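```bash
python3 -m handwheel '[[0,0,0.002,0,30],[0,0,0.0035,0,30],[0,0,0.0035,0,72],[0,0,0.0035,0,72],[0,0,0.0035,0,72]]' 40;  python3 - <<'E'
from h import *
o=ctrl.get_obs()
im=ctrl.get_image("wrist")[:,:,::-1];cv2.imwrite("pics/w5.png",im)
print(o["tcp_pos"],o["force"],o["width"])
E
```

```text
time: 5.4
tcp_pos: [0.4247, 0.1639, 0.027]
eef_rot: [[-0.989, -0.151, 0.001], [-0.151, 0.989, 0.001], [-0.001, 0.001, -1.0]]
force: [-0.2, 0.5, 0.5]
width: 0.0618
[0.42471856 0.16389769 0.02698499] [-0.20093462  0.45305174  0.54858403] 0.06176619540630622
```

View pics/w5.png

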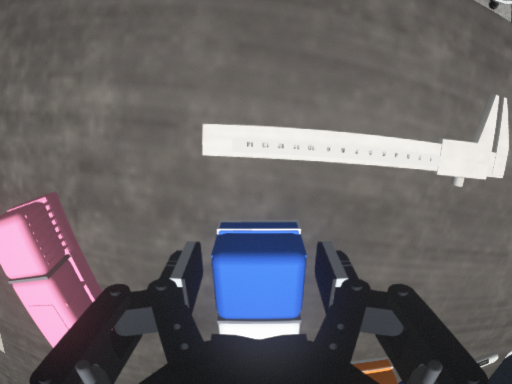

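```bash
python3 -m handwheel '[[-0.02,0,-0.003,0,72],[-0.04,0,-0.003,0,72],[-0.043,0,-0.003,0,72],[-0.043,0,-0.003,0,30],[-0.043,0,-0.003,0,30],[-0.043,0,-0.003,0,30],[-0.043,0,-0.003,0,30]]' 40;  python3 -m handwheel '[[0,0,-0.03,0,30],[0,0,-0.07,0,30],[0,0,-0.11,0,30],[0,0,-0.13,0,30]]'
python3 - <<'E'
from h import *
np.set_printoptions(precision=4,suppress=True)
o=ctrl.get_obs()
for n in ["wrist","top","scene"]:
    im=ctrl.get_image(n)[:,:,::-1];cv2.imwrite(f"pics/{n[0]}6.png",im)
print(o["tcp_pos"],o["force"],o["width"])
R=o["eef_rot"];print(np.degrees(np.arctan2(R[1,0],R[0,0])))
E
```

```text
time: 6.32
tcp_pos: [0.4668, 0.1703, 0.03]
eef_rot: [[-0.989, -0.151, 0.001], [-0.151, 0.989, 0.001], [-0.001, 0.001, -1.0]]
force: [0.4, -0.7, -3.1]
width: 0.0433
time: 6.82
tcp_pos: [0.4671, 0.1703, 0.1621]
eef_rot: [[-0.989, -0.151, 0.003], [-0.151, 0.989, 0.002], [-0.004, 0.001, -1.0]]
force: [0.2, -0.1, -2.3]
width: 0.0435
[0.4671 0.1703 0.1621] [ 0.2384 -0.1395 -2.2675] 0.04346221634821923
-171.3155744595403
```

View pics/w6.png

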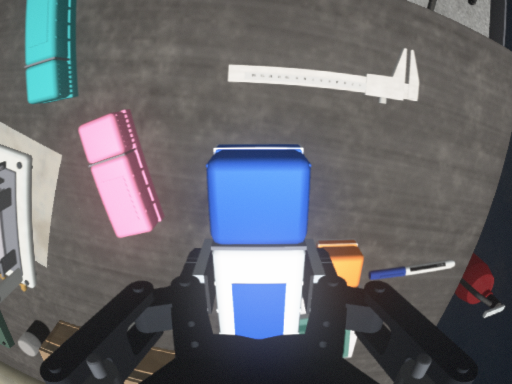

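View pics/t6.png

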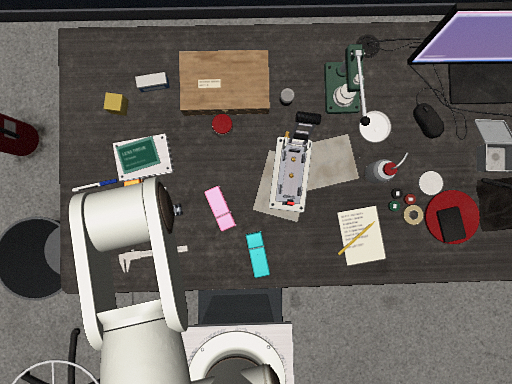

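View pics/s6.png

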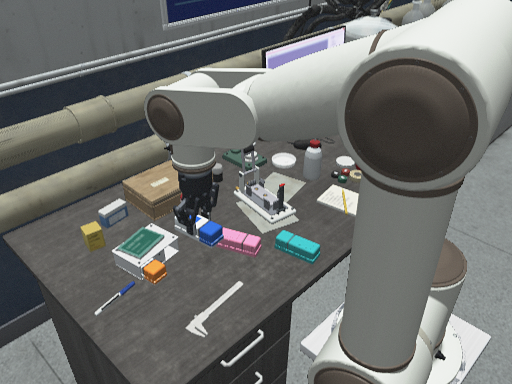

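The cartridge is held at its middle with the cap towards the robot. The rest of the scene is unchanged. I'll move beside the unit and look at it with the wrist camera.

```bash
python3 -m handwheel '[[-0.01,-0.03,-0.01,0.05,30],[-0.02,-0.07,-0.02,0.12,30],[-0.03,-0.11,-0.03,0.2,30],[-0.04,-0.15,-0.04,0.26,30],[-0.046,-0.18,-0.04,0.3,30],[-0.048,-0.2,-0.04,0.302,30],[-0.048,-0.2,-0.04,0.302,30],[-0.048,-0.2,-0.04,0.302,30]]'
python3 - <<'E'
from h import *
np.set_printoptions(precision=4,suppress=True)
o=ctrl.get_obs()
for n in ["wrist"]:
    im=ctrl.get_image(n)[:,:,::-1];cv2.imwrite(f"pics/{n[0]}7.png",im)
print(o["tcp_pos"],o["force"],o["width"])
R=o["eef_rot"];print(np.degrees(np.arctan2(R[1,0],R[0,0])))
np.savez("o7.npz",**o)
cv2.imwrite("pics/w7c.png",cv2.resize(im[60:384,0:330],None,fx=1.8,fy=1.8))
E
```

```text
time: 7.98
tcp_pos: [0.5441, -0.0196, 0.1997]
eef_rot: [[-0.989, 0.149, 0.002], [0.149, 0.989, 0.002], [-0.001, 0.002, -1.0]]
force: [-1.0, 0.4, -2.6]
width: 0.0435
[ 0.5441 -0.0196  0.1997] [-1.0321  0.4435 -2.6057] 0.04347643433571941
171.43058148268307
```

View pics/w7.png

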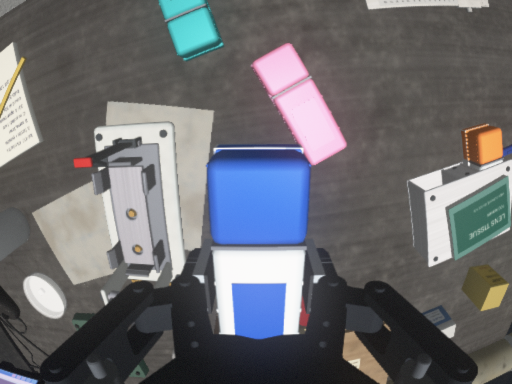

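View pics/w7c.png

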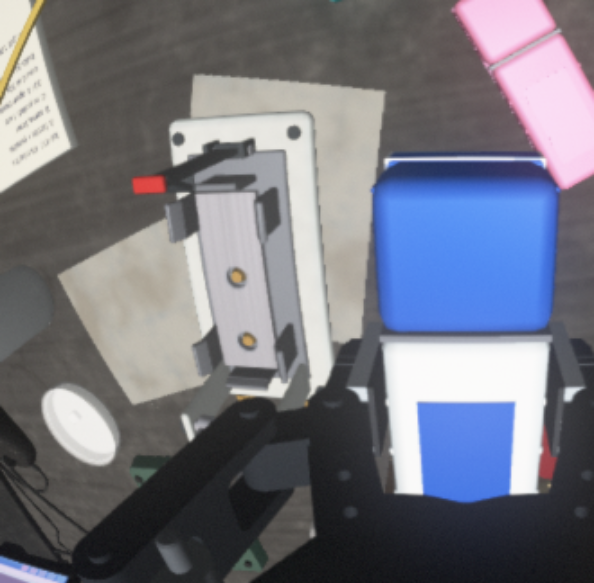

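The cradle is empty with the clamp up. Its nipples are at (132,214) and (138,250), and the red tab is at (82,162). The cap/body edge of the held cartridge is at row 246.

Run:
```python
from h import *
np.set_printoptions(precision=4,suppress=True)
o=dict(np.load("o7.npz"));R=o["eef_rot"]
W=lambda x,y:((x+.5)/1.8-.5,60+(y+.5)/1.8-.5)
p=lambda x,y,z:onz("wrist",W(x,y),z,o)
n1=p(248,342,.04);n2=p(237,277,.04)
print("nip",n1,n2,np.linalg.norm(n1-n2));u=(n1-n2)/np.linalg.norm(n1-n2);print(np.degrees(np.arctan2(u[1],u[0])),"centre",n2+u*.005)
F=np.array([p(*q,.04)[:2] for q in [(197,192),(258,191),(276,366),(223,367)]]);print("floor",F,F.mean(0))
for i in range(4): d=F[(i+1)%4]-F[i];print(np.linalg.norm(d),np.degrees(np.arctan2(d[1],d[0])))
s=[p(179,139,.022),p(293,132,.022)];print("screws",s)
print("tab",p(148,185,.12))
yaw=np.radians(-8.6);c=np.array([.5662,-.1660]);ex=np.array([np.cos(yaw),np.sin(yaw)]);ey=np.array([-ex[1],ex[0]])
for q in [n1,n2,*s]: print("unit frame",np.dot(q[:2]-c,ex),np.dot(q[:2]-c,ey))
# top-camera screws for comparison
U=lambda x,y:(245+(x+.5)/4.8-.5,100+(y+.5)/4.8-.5)
for q in [(133,501),(270,518),(171,194),(310,210)]:
    t=onz("top",U(*q),.022);print("top screw",t)
# in-hand
zt=o["tcp_pos"][2]+.010
for px in [(218,246),(259,246),(305,247),(209,246),(310,246)]:
    b=onz("wrist",px,zt,o);print("edge tool",R.T@(b-o["tcp_pos"]))
```

```text
nip [ 0.6062 -0.1726  0.04  ] [ 0.5609 -0.1654  0.04  ] 0.04588181794388182
-8.998697260614955 centre [ 0.5658 -0.1662  0.04  ]
floor [[ 0.5042 -0.1766]
 [ 0.5108 -0.1363]
 [ 0.6259 -0.1583]
 [ 0.6235 -0.1986]] [ 0.5661 -0.1674]
0.0408914489783189 80.74964881015033
0.11719888764605273 -10.846762953755412
0.04030274474512916 -93.36646937581426
0.1213099685704673 169.58579171855033
screws [array([ 0.4712, -0.1911,  0.022 ]), array([ 0.4828, -0.1135,  0.022 ])]
tab [ 0.4845 -0.1545  0.12  ]
unit frame 0.04053981817196071 -0.0005027004925180317
unit frame -0.005340888935507064 -0.00018343077226403703
unit frame -0.09022323997304785 -0.03900592248796577
unit frame -0.09032558695069097 0.03938947775990895
top screw [ 0.4842 -0.1129  0.022 ]
top screw [ 0.4724 -0.1918  0.022 ]
top screw [ 0.6616 -0.1398  0.022 ]
top screw [ 0.6505 -0.2204  0.022 ]
edge tool [ 0.0184 -0.0192 -0.0101]
edge tool [ 0.0185 -0.0009 -0.01  ]
edge tool [ 0.0178  0.0198 -0.01  ]
edge tool [ 0.0183 -0.0233 -0.0101]
edge tool [ 0.0182  0.022  -0.01  ]
```

```bash
python3 -m handwheel '[[-0.01,-0.035,0,0,30],[-0.02,-0.075,0,0,30],[-0.032,-0.11,0,0,30],[-0.04,-0.135,0,0,30],[-0.042,-0.142,0.02,0,30],[-0.042,-0.142,0.05,0,30],[-0.042,-0.142,0.08,0,30],[-0.042,-0.142,0.08,0,30]]'
python3 - <<'E'
from h import *
np.set_printoptions(precision=4,suppress=True)
o=ctrl.get_obs();R=o["eef_rot"]
for n in ["wrist","top"]:
    im=ctrl.get_image(n)[:,:,::-1];cv2.imwrite(f"pics/{n[0]}8.png",im)
o=ctrl.get_obs()
print(o["tcp_pos"],o["force"],np.degrees(np.arctan2(R[1,0],R[0,0])))
print(R.T@(np.array([.5644,-.1659,.070])-o["tcp_pos"]))
E
```

```text
time: 9.02
tcp_pos: [0.5637, -0.1647, 0.1178]
eef_rot: [[-0.989, 0.148, -0.002], [0.148, 0.989, 0.003], [0.002, 0.003, -1.0]]
force: [1.4, -0.4, -2.3]
width: 0.0434
[ 0.5651 -0.1655  0.1207] [ 0.3392  0.1992 -2.2938] 171.51554023759996
[ 0.0005 -0.0006  0.0507]
```

View pics/w8.png

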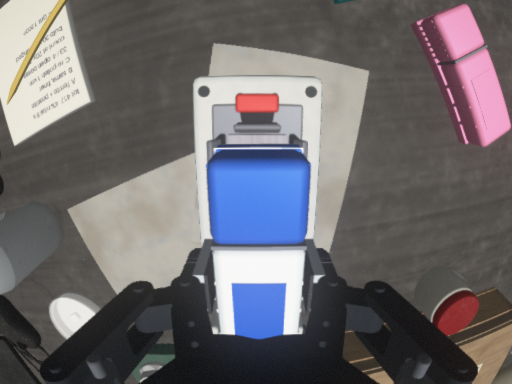

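View pics/t8.png

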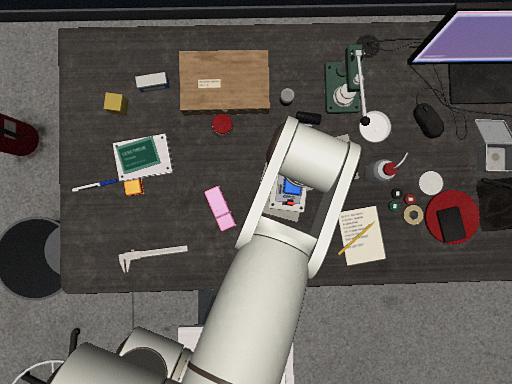

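The view is symmetric: base 194–321, cap 208–310, tab at 257. I'll lower the cartridge.

```bash
python3 -m handwheel '[[0.0005,-0.0006,0.015,0,30],[0.0005,-0.0006,0.028,0,30],[0.0005,-0.0006,0.038,0,30],[0.0005,-0.0006,0.045,0,30],[0.0005,-0.0006,0.049,0,30],[0.0005,-0.0006,0.051,0,30],[0.0005,-0.0006,0.051,0,30]]'
python3 - <<'E'
from h import *
np.set_printoptions(precision=4,suppress=True)
for n in ["wrist"]:
    im=ctrl.get_image(n)[:,:,::-1];cv2.imwrite(f"pics/{n[0]}9.png",im)
o=ctrl.get_obs()
print(o["tcp_pos"],o["force"],o["wrist_torque"])
E
```

```text
time: 10.0
tcp_pos: [0.5647, -0.166, 0.0701]
eef_rot: [[-0.989, 0.148, 0.003], [0.148, 0.989, 0.001], [-0.003, 0.002, -1.0]]
force: [-0.6, 0.8, -1.9]
width: 0.0433
[ 0.5647 -0.1661  0.0701] [ 0.0242  0.4568 -1.5366] [ 0.0528  0.1256 -0.0253]
```

View pics/w9.png

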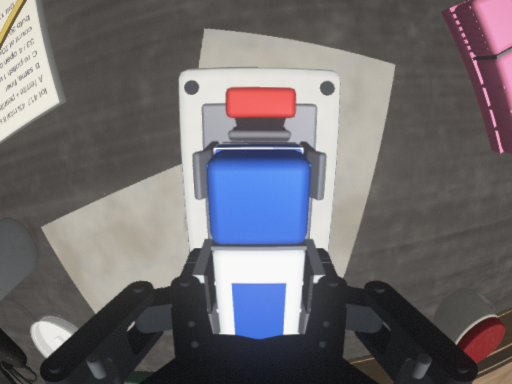

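```bash
python3 -m handwheel '[[0,0,0.001,0,30],[0,0,0.0015,0,30],[0,0,0.0015,0,60],[0,0,0.0015,0,72],[0,0,0.0015,0,75],[0,0,-0.01,0,75],[0,0,-0.04,0,80],[0,0,-0.08,0,80]]'
python3 - <<'E'
from h import *
np.set_printoptions(precision=4,suppress=True)
for n in ["wrist"]:
    im=ctrl.get_image(n)[:,:,::-1];cv2.imwrite(f"pics/{n[0]}10.png",im)
o=ctrl.get_obs()
print(o["tcp_pos"],o["force"],o["wrist_torque"])
E
```

```text
time: 11.05
tcp_pos: [0.5642, -0.166, 0.1511]
eef_rot: [[-0.989, 0.148, 0.002], [0.148, 0.989, 0.002], [-0.002, 0.002, -1.0]]
force: [0.0, -0.0, -0.4]
width: 0.0685
[ 0.5659 -0.1668  0.1574] [ 1.2042 -0.6835  7.8189] [-0.0141 -0.0463  0.0317]
```

View pics/w10.png

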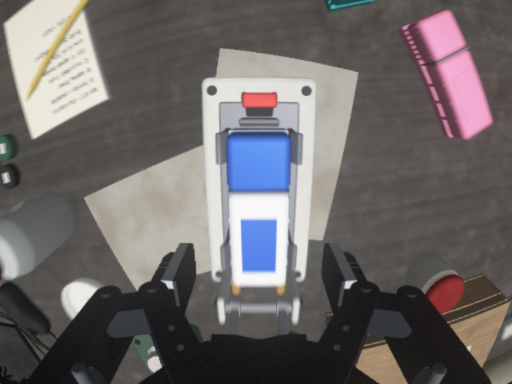

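The cartridge lies in the cradle, cap towards the catch, between all the guides, and is released. Next I'll locate the grip in the scene and top views.

Run:
```python
from h import *
np.set_printoptions(precision=4,suppress=True)
im=cv2.imread("pics/s6.png");cv2.imwrite("pics/s6c.png",cv2.resize(im[90:230,200:320],None,fx=4,fy=4,interpolation=cv2.INTER_CUBIC))
yaw=np.radians(-8.6);c=np.array([.5660,-.1661]);ex=np.array([np.cos(yaw),np.sin(yaw)]);ey=np.array([-ex[1],ex[0]])
for a in [1.6,1.65,1.7,1.75,1.8,1.85]:
    x=.078-.196*np.cos(a);z=.084+.196*np.sin(a)
    P=[np.r_[c+ex*x+ey*s,z] for s in (-.027,0,.027)]
    print(a,x,z,[proj("top",p) for p in P],[proj("scene",p) for p in P])
```

```text
1.6 0.08372310637105261 0.279916426196135 [array([318.9819, 128.7605]), array([306.8167, 127.1926]), array([294.6392, 125.6231])] [array([254.8577, 110.8443]), array([247.5395, 113.1109]), array([240.0725, 115.4237])]
1.65 0.09350769420611983 0.2793855455769681 [array([319.4668, 124.4219]), array([307.3141, 122.8534]), array([295.1492, 121.2834])] [array([252.8731, 109.9184]), array([245.572 , 112.1643]), array([238.123 , 114.4557])]
1.7 0.10325352088192283 0.27836630284868386 [array([319.912, 120.154]), array([307.7779, 118.5857]), array([295.6315, 117.0159])] [array([250.9159, 109.1583]), array([243.6332, 111.385 ]), array([236.2039, 113.6565])]
1.75 0.11293622690730046 0.27686124558729164 [array([320.3159, 115.9733]), array([308.2063, 114.4061]), array([296.0845, 112.8373])] [array([248.9914, 108.5638]), array([241.7287, 110.7726]), array([234.3204, 113.0257])]
1.8 0.12253161055984507 0.27487413565212626 [array([320.677 , 111.8961]), array([308.5978, 110.3308]), array([296.5065, 108.7639])] [array([247.1049, 108.134 ]), array([239.8635, 110.3265]), array([232.4778, 112.5627])]
1.85 0.13201568837760452 0.2724099397831588 [array([320.9942, 107.9378]), array([308.9511, 106.3751]), array([296.896 , 104.8109])] [array([245.2614, 107.8676]), array([238.0425, 110.0452]), array([230.6807, 112.2658])]
```

View pics/s6c.png

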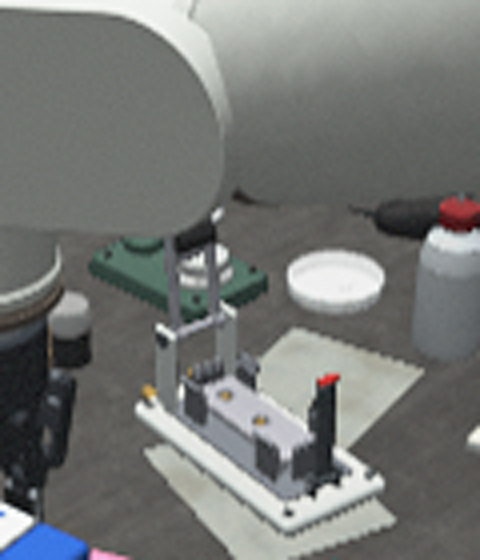

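Run:
```python
from h import *
im=cv2.imread("pics/scene0.png");a=cv2.resize(im[90:150,215:285],None,fx=8,fy=8,interpolation=cv2.INTER_CUBIC)
b=cv2.resize(cv2.imread("pics/top0.png")[100:150,280:335],None,fx=8,fy=8,interpolation=cv2.INTER_CUBIC)
cv2.imwrite("pics/grip2.png",np.vstack([a[:,:440],b[:,:440]])[:, :]) if False else cv2.imwrite("pics/gs.png",a)
cv2.imwrite("pics/gt.png",b)
g=cv2.cvtColor(cv2.imread("pics/top0.png"),cv2.COLOR_BGR2GRAY)
m=(g<38).astype(np.uint8)*255;m[:, :285]=0;m[:,330:]=0;m[:105]=0;m[135:]=0
c,_=cv2.findContours(m,0,2);k=max(c,key=cv2.contourArea);print(cv2.minAreaRect(k))
```

```text
((307.89996337890625, 117.69999694824219), (24.890159606933594, 11.030865669250488), 8.130102157592773)
```

View pics/gs.png

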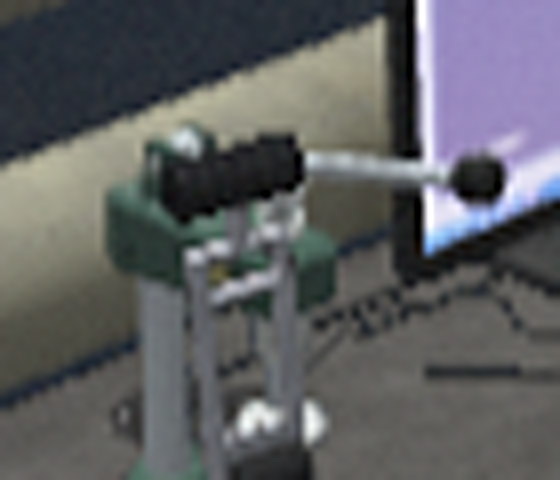

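View pics/gt.png

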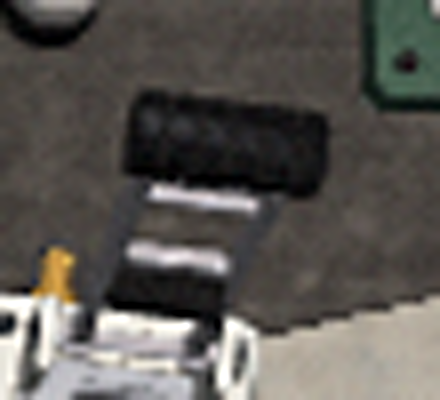

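Run:
```python
from h import *
np.set_printoptions(precision=4,suppress=True)
print("ball",cross(ray("top",(365,121)),ray("scene",(274.7,112.2))))
print("rod start",cross(ray("top",(361,75)),ray("scene",(253,110))))
im=cv2.imread("pics/top0.png");cv2.imwrite("pics/st.png",cv2.resize(im[30:150,290:400],None,fx=5,fy=5,interpolation=cv2.INTER_CUBIC))
print("grip",cross(ray("top",(308.2,117.8)),ray("scene",(244.1,112.2))))
o=ctrl.get_obs();R=o["eef_rot"];print(o["tcp_pos"],R.T@(np.array([.669,-.1817,.278])-o["tcp_pos"]))
```

```text
ball (array([ 0.669 , -0.3215,  0.2311]), np.float64(0.000896847937700287))
rod start (array([ 0.7813, -0.3281,  0.2019]), np.float64(0.01306669665787808))
grip (array([ 0.6699, -0.1838,  0.2745]), np.float64(0.002022901813962044))
[ 0.5659 -0.1668  0.1574] [-0.1052  0.0004 -0.1197]
```

View pics/st.png

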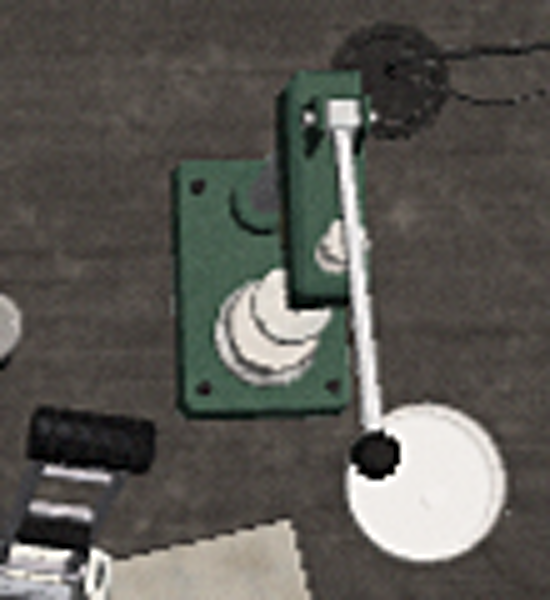

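```bash
python3 -m handwheel '[[0,0,-0.04,0,90],[0,0,-0.09,0,90],[0,0,-0.14,0,90],[0,0,-0.18,0,90],[-0.03,0,-0.2,0,90],[-0.07,0,-0.2,0,90],[-0.1,0,-0.2,0,90],[-0.104,0,-0.2,0,90]]'
python3 - <<'E'
from h import *
np.set_printoptions(precision=4,suppress=True)
ims={}
for n in ["wrist"]:
    im=ctrl.get_image(n)[:,:,::-1];cv2.imwrite(f"pics/{n[0]}11.png",im)
o=ctrl.get_obs();im=ctrl.get_image("wrist")[:,:,::-1];cv2.imwrite(f"pics/w11.png",im)
np.savez("o11.npz",**o)
R=o["eef_rot"];print(o["tcp_pos"],o["force"],R.T@(np.array([.669,-.1817,.275])-o["tcp_pos"]),np.degrees(np.arctan2(R[1,0],R[0,0])))
E
```

```text
time: 12.1
tcp_pos: [0.6681, -0.182, 0.3576]
eef_rot: [[-0.989, 0.147, 0.008], [0.147, 0.989, -0.001], [-0.008, 0.0, -1.0]]
force: [0.7, 0.1, -0.4]
width: 0.0764
[ 0.6676 -0.1819  0.3579] [-0.4399  0.2315 -0.5302] [-0.0007  0.0004  0.0829] 171.51761500300327
```

View pics/w11.png

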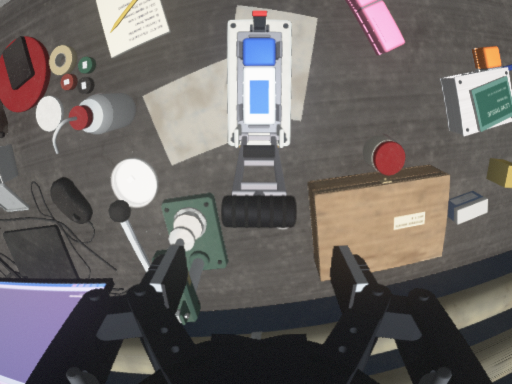

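Run:
```python
from h import *
np.set_printoptions(precision=4,suppress=True)
o=dict(np.load("o11.npz"));R=o["eef_rot"]
for z in (.27,.278,.285):
  for p in [(222,211),(258.5,212),(295,212),(258,196),(258,229)]:
    q=onz("wrist",p,z,o);print(z,q,R.T@(q-o["tcp_pos"]))
```

```text
0.27 [ 0.6685 -0.2118  0.27  ] [-0.0046 -0.0295  0.0879]
0.27 [ 0.6734 -0.1838  0.27  ] [-0.0053 -0.001   0.0879]
0.27 [ 0.6777 -0.1555  0.27  ] [-0.0054  0.0275  0.0879]
0.27 [ 0.6603 -0.1822  0.27  ] [ 0.0079 -0.0014  0.0878]
0.27 [ 0.688  -0.1863  0.27  ] [-0.0201 -0.0014  0.088 ]
0.278 [ 0.6653 -0.2103  0.278 ] [-0.0013 -0.0284  0.0799]
0.278 [ 0.6701 -0.1833  0.278 ] [-0.002  -0.001   0.0799]
0.278 [ 0.6742 -0.1561  0.278 ] [-0.0021  0.0265  0.0799]
0.278 [ 0.6575 -0.1818  0.278 ] [ 0.0107 -0.0014  0.0798]
0.278 [ 0.6841 -0.1857  0.278 ] [-0.0162 -0.0014  0.08  ]
0.285 [ 0.6626 -0.2089  0.285 ] [ 0.0016 -0.0275  0.0728]
0.285 [ 0.6672 -0.1828  0.285 ] [ 0.0008 -0.001   0.0729]
0.285 [ 0.6712 -0.1566  0.285 ] [0.0008 0.0255 0.0729]
0.285 [ 0.655  -0.1814  0.285 ] [ 0.0131 -0.0014  0.0727]
0.285 [ 0.6807 -0.1852  0.285 ] [-0.0128 -0.0014  0.073 ]
```

```bash
python3 -m handwheel '[[-0.002,-0.001,0.03,0,90],[-0.002,-0.001,0.06,0,90],[-0.002,-0.001,0.078,0,90],[-0.002,-0.001,0.083,0,85],[-0.002,-0.001,0.083,0,50],[-0.002,-0.001,0.083,0,45],[-0.002,-0.001,0.083,0,45],[-0.002,-0.001,0.083,0,45]]' 40
python3 - <<'E'
from h import *
np.set_printoptions(precision=4,suppress=True)
im=ctrl.get_image("wrist")[:,:,::-1];cv2.imwrite(f"pics/w12.png",im)
o=ctrl.get_obs()
R=o["eef_rot"];print(o["tcp_pos"],o["force"],o["width"],np.degrees(np.arctan2(R[1,0],R[0,0])))
E
```

```text
time: 13.2
tcp_pos: [0.6698, -0.1823, 0.2769]
eef_rot: [[-0.989, 0.147, 0.01], [0.147, 0.989, -0.001], [-0.01, 0.001, -1.0]]
force: [0.1, 7.3, 2.2]
width: 0.0533
[ 0.6698 -0.1824  0.2769] [0.8681 7.9368 1.7644] 0.05315004758229124 171.5518228378099
```

View pics/w12.png

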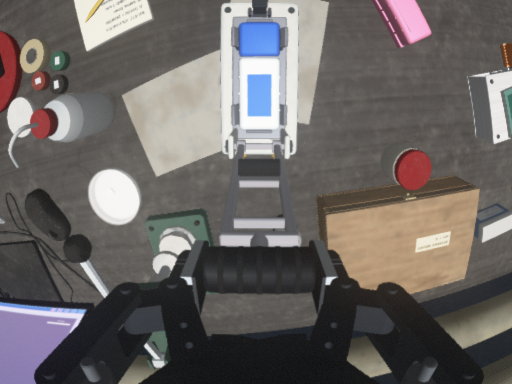

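```bash
cat > arc.py <<'E'
from h import *
import sys
np.set_printoptions(precision=4,suppress=True)
a0=float(sys.argv[1]);al=[float(v) for v in sys.argv[2:]]
R=ctrl.get_obs()["eef_rot"]
yaw=np.radians(-8.6);ex=np.array([np.cos(yaw),np.sin(yaw),0])
for a in al:
    d=.196*(-np.cos(a)+np.cos(a0))*ex+np.array([0,0,.196*(np.sin(a)-np.sin(a0))])
    print(a,R.T@d)
E
python3 arc.py 1.71 1.64 1.54 1.44 1.34 1.24 1.14 1.04 0.94
```

```text
1.64 [ 0.0136  0.     -0.0016]
1.54 [ 0.0332  0.0001 -0.0021]
1.44 [ 0.0528  0.0001 -0.0008]
1.34 [0.0721 0.0002 0.0026]
1.24 [0.0909 0.0002 0.0078]
1.14 [0.1092 0.0003 0.0149]
1.04 [0.1267 0.0003 0.0238]
0.94 [0.1432 0.0003 0.0343]
```

```bash
python3 -m handwheel '[[0.0136,0.0008,-0.0016,0,45],[0.0332,0.0008,-0.0021,0,45],[0.0528,0.0008,-0.0008,0,45],[0.0721,0.0008,0.0026,0,45],[0.0909,0.0008,0.0078,0,45],[0.1092,0.0008,0.0149,0,45],[0.1267,0.0008,0.0238,0,45],[0.1432,0.0008,0.0343,0,45]]'
python3 - <<'E'
from h import *
np.set_printoptions(precision=4,suppress=True)
im=ctrl.get_image("wrist")[:,:,::-1];cv2.imwrite(f"pics/w13.png",im)
o=ctrl.get_obs()
R=o["eef_rot"];print(o["tcp_pos"],o["force"],o["width"],np.degrees(np.arctan2(R[1,0],R[0,0])))
d=o["tcp_pos"][:2]-[.566,-.1661];y=np.radians(-8.6);x=d@[np.cos(y),np.sin(y)];z=o["tcp_pos"][2]+.0012
print("clamp",np.arctan2(z-.084,.078-x),np.hypot(z-.084,.078-x))
E
python3 arc.py .94 .84 .74 .64 .54 .44 .34 .25 .17
```

```text
time: 14.25
tcp_pos: [0.5284, -0.1604, 0.243]
eef_rot: [[-0.989, 0.147, 0.014], [0.147, 0.989, -0.002], [-0.014, 0.0, -1.0]]
force: [1.1, 1.7, 4.6]
width: 0.0536
[ 0.5266 -0.1601  0.2417] [-4.7222  0.3878  7.5796] 0.0530822035786866 171.5563912718966
clamp 0.932706350398291 0.19779242361160884
0.84 [0.0154 0.     0.0122]
0.74 [0.0294 0.0001 0.0258]
0.64 [0.0421 0.0001 0.0407]
0.54 [0.0532 0.0001 0.0569]
0.44 [0.0626 0.0001 0.0741]
0.34 [0.0703 0.0002 0.0921]
0.25 [0.0756 0.0002 0.1089]
0.17 [0.079  0.0002 0.1242]
```

View pics/w13.png

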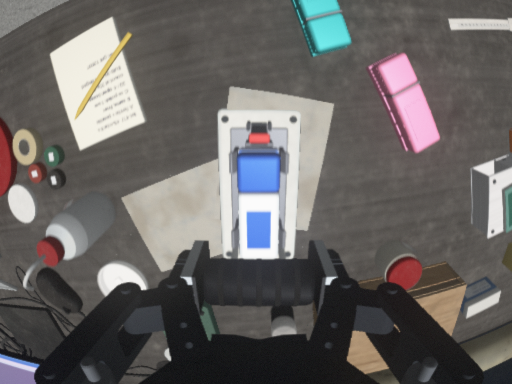

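```bash
python3 -m handwheel '[[0.016,0.0,0.0115,0,45],[0.030,0,0.025,0,45],[0.0431,0,0.040,0,45],[0.0542,0,0.056,0,45],[0.0636,0,0.073,0,45],[0.0713,0,0.091,0,45],[0.0768,0,0.108,0,45],[0.080,0,0.1232,0,45]]'
python3 - <<'E'
from h import *
np.set_printoptions(precision=4,suppress=True)
im=ctrl.get_image("wrist")[:,:,::-1];cv2.imwrite(f"pics/w14.png",im)
o=ctrl.get_obs()
R=o["eef_rot"];print(o["tcp_pos"],o["force"],o["width"],np.degrees(np.arctan2(R[1,0],R[0,0])))
d=o["tcp_pos"][:2]-[.566,-.1661];y=np.radians(-8.6);x=d@[np.cos(y),np.sin(y)];z=o["tcp_pos"][2]+.0012
print("clamp",np.arctan2(z-.084,.078-x),np.hypot(z-.084,.078-x))
im=ctrl.get_image("scene")[:,:,::-1];cv2.imwrite(f"pics/s14.png",im)
E
python3 arc.py .16 .12 .08 .04 .01 0 -.02 -.03
```

```text
time: 15.3
tcp_pos: [0.4481, -0.1481, 0.118]
eef_rot: [[-0.989, 0.147, 0.011], [0.147, 0.989, -0.001], [-0.011, 0.001, -1.0]]
force: [-7.7, 5.8, 4.3]
width: 0.0531
[ 0.4478 -0.148   0.1163] [-3.5271  1.7772 -1.524 ] 0.05316998908247709 171.55019144975515
clamp 0.16799162437392742 0.2004011423524829
0.12 [ 0.0012 -0.      0.0078]
0.08 [ 0.002  -0.      0.0155]
0.04 [ 0.0026 -0.      0.0234]
0.01 [ 0.0028 -0.      0.0292]
0.0 [ 0.0028 -0.      0.0312]
-0.02 [ 0.0028 -0.      0.0351]
-0.03 [ 0.0028 -0.      0.0371]
```

View pics/w14.png

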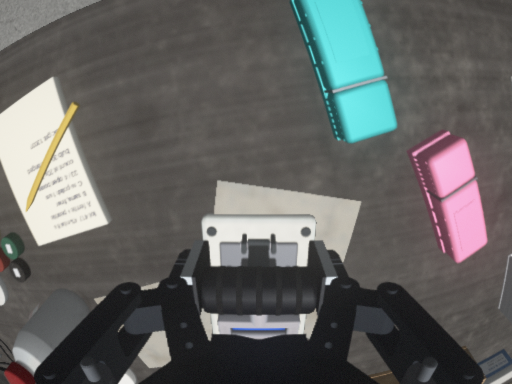

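View pics/s14.png

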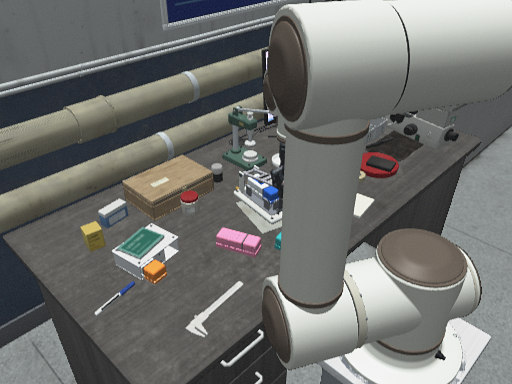

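```bash
python3 -m handwheel '[[0.001,0,0.006,0,45],[0.0015,0,0.012,0,45],[0.002,0,0.018,0,45],[0.002,0,0.023,0,45],[0.002,0,0.026,0,45],[0.002,0,0.028,0,45]]' 60
python3 -m handwheel '[[0,0,0.001,0,45],[0,0,0.002,0,45],[0,0,0.003,0,45]]'
```

```text
time: 16.15
tcp_pos: [0.4455, -0.1476, 0.0901]
eef_rot: [[-0.989, 0.147, 0.009], [0.147, 0.989, -0.0], [-0.009, 0.001, -1.0]]
force: [-17.3, 4.2, 9.9]
width: 0.0531
time: 16.52
tcp_pos: [0.4455, -0.1477, 0.0885]
eef_rot: [[-0.989, 0.147, 0.009], [0.147, 0.989, -0.001], [-0.009, 0.001, -1.0]]
force: [-10.4, 4.3, 8.7]
width: 0.0531
```

```bash
python3 -m handwheel '[[0.001,0,0.002,0,45],[0.0015,0,0.004,0,45],[0.0015,0,0.005,0,45],[0.0015,0,0.006,0,45]]'
python3 -m handwheel '[[0,0,0.001,0,45],[0,0,0.002,0,45],[0,0,0.003,0,45],[0,0,0.004,0,45]]'
```

```text
time: 17.02
tcp_pos: [0.4451, -0.1477, 0.0843]
eef_rot: [[-0.989, 0.146, 0.012], [0.146, 0.989, -0.002], [-0.012, 0.0, -1.0]]
force: [-0.6, 4.3, 7.8]
width: 0.0533
time: 17.52
tcp_pos: [0.4452, -0.1477, 0.0817]
eef_rot: [[-0.989, 0.147, 0.013], [0.147, 0.989, -0.002], [-0.013, -0.0, -1.0]]
force: [-9.8, 4.7, 9.0]
width: 0.0535
```

```bash
python3 -m handwheel '[[0.0005,0.0005,0.002,0,45],[0.001,0.0005,0.004,0,45],[0.001,0.0005,0.005,0,45]]'
python3 -m handwheel '[[0,0,0.001,0,45],[0,0,0.002,0,45],[0,0,0.003,0,45]]'
```

```text
time: 17.9
tcp_pos: [0.4451, -0.1476, 0.0784]
eef_rot: [[-0.989, 0.147, 0.015], [0.147, 0.989, -0.004], [-0.016, -0.001, -1.0]]
force: [-4.6, 1.1, 8.5]
width: 0.0533
time: 18.27
tcp_pos: [0.4452, -0.1477, 0.0767]
eef_rot: [[-0.989, 0.147, 0.016], [0.147, 0.989, -0.004], [-0.016, -0.002, -1.0]]
force: [-8.1, 3.9, 7.0]
width: 0.0533
```

```bash
python3 -m handwheel '[[0.0005,0,0.002,0,45],[0.0005,0,0.004,0,45],[0.0005,0,0.005,0,45]]'
python3 - <<'E'
from h import *
im=ctrl.get_image("wrist")[:,:,::-1];cv2.imwrite(f"pics/w15.png",im)
E
```

```text
time: 18.65
tcp_pos: [0.4452, -0.1477, 0.0731]
eef_rot: [[-0.989, 0.147, 0.017], [0.147, 0.989, -0.004], [-0.018, -0.002, -1.0]]
force: [-6.6, 4.8, 7.2]
width: 0.053
```

View pics/w15.png

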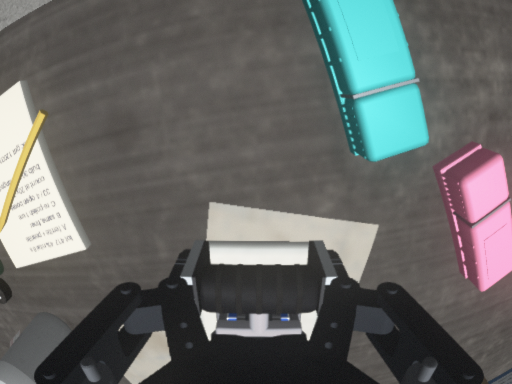

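```bash
cat > bar.py <<'E'
from h import *
import sys
from scipy.optimize import brentq
def ang(px,o,lo=-.3,hi=1.9):
    yaw=np.radians(-8.6);ex=np.array([np.cos(yaw),np.sin(yaw),0]);c=np.array([.566,-.1661,0])
    P=lambda a:c+ex*(.078-.196*np.cos(a))+np.array([0,0,.084+.196*np.sin(a)])
    A=np.linspace(lo,hi,300);f=[proj("wrist",P(a),o)[1]-px[1] for a in A]
    return [(A[i],P(A[i]),o["eef_rot"].T@(P(A[i])-o["tcp_pos"]),proj("wrist",P(A[i]),o)) for i in range(299) if f[i]*f[i+1]<0]
if __name__=="__main__":
    np.set_printoptions(precision=4,suppress=True)
    o=ctrl.get_obs();print(o["tcp_pos"],o["force"],o["width"])
    for r in sys.argv[1:]: print(r,ang((258,float(r)),o))
E
python3 bar.py 282 288 294
```

```text
[ 0.4452 -0.1477  0.0731] [-4.7224  4.092   6.4216] 0.05346618845360641
282 [(np.float64(-0.02775919732441473), array([ 0.4494, -0.1485,  0.0786]), array([-0.0043, -0.0001, -0.0054]), array([260.4274, 281.6398]))]
288 [(np.float64(-0.005685618729097008), array([ 0.4493, -0.1485,  0.0829]), array([-0.0044, -0.0001, -0.0097]), array([260.4698, 286.818 ]))]
294 [(np.float64(0.016387959866220714), array([ 0.4494, -0.1485,  0.0872]), array([-0.0045, -0.0002, -0.0141]), array([260.5125, 292.4054]))]
```

The bar has slipped about 9 mm up between the pads, so the force levelled off at roughly 8 N. I'll let go, look, and press from above with shut fingers if it's needed.

```bash
python3 -m handwheel '[[0,0,0,0,70],[0,0,0,0,80],[0,0,0,0,80],[0,0,-0.03,0,80],[0,0,-0.07,0,80],[0,0,-0.1,0,60],[0,0,-0.1,0,30],[0,0,-0.1,0,0]]'
python3 - <<'E'
from h import *
im=ctrl.get_image("wrist")[:,:,::-1];o=ctrl.get_obs();im=ctrl.get_image("wrist")[:,:,::-1];cv2.imwrite(f"pics/w16.png",im);np.savez("o16.npz",**o);print(o["tcp_pos"],o["force"],o["width"])
im=ctrl.get_image("top")[:,:,::-1];cv2.imwrite(f"pics/t16.png",im)
E
```

```text
time: 19.7
tcp_pos: [0.4433, -0.1472, 0.1724]
eef_rot: [[-0.989, 0.147, 0.017], [0.147, 0.989, -0.004], [-0.017, -0.002, -1.0]]
force: [-0.1, 0.2, -0.3]
width: 0.0154
[ 0.44313553 -0.14710855  0.17211292] [-0.45321303  0.61290568 -0.46504616] 0.007981888678361245
```

View pics/w16.png

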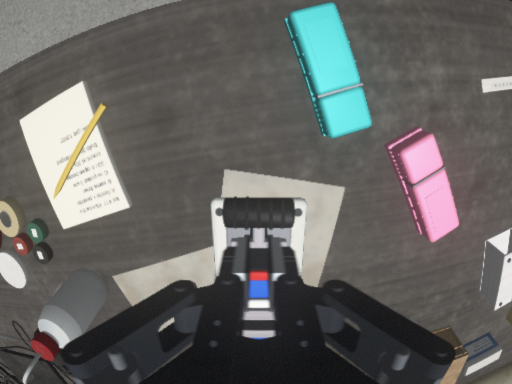

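Run:
```python
from bar import *
np.set_printoptions(precision=4,suppress=True)
o=dict(np.load("o16.npz"))
for r in (210,212,214): print(ang((258,r),o))
for z in (.084,.096,.11):
  L=[onz("wrist",(x,212),z,o) for x in (223,294)];print(z,np.linalg.norm(L[0]-L[1]),L[0])
im=cv2.imread("pics/w16.png");cv2.imwrite("pics/w16c.png",cv2.resize(im[170:350,180:340],None,fx=3.3,fy=3.3,interpolation=cv2.INTER_CUBIC))
im=cv2.imread("pics/t16.png");cv2.imwrite("pics/t16c.png",cv2.resize(im[90:240,230:350],None,fx=4,fy=4,interpolation=cv2.INTER_CUBIC))
```

```text
[(np.float64(-0.020401337792642138), array([ 0.4494, -0.1485,  0.08  ]), array([-0.0048, -0.0003,  0.0922]), array([259.3888, 209.3406]))]
[(np.float64(0.0016722408026755842), array([ 0.4493, -0.1485,  0.0843]), array([-0.0049, -0.0003,  0.0879]), array([259.4021, 211.4458]))]
[(np.float64(0.023745819397993306), array([ 0.4494, -0.1485,  0.0887]), array([-0.005 , -0.0003,  0.0836]), array([259.4153, 213.7392]))]
0.084 0.05559806267759595 [ 0.4458 -0.1768  0.084 ]
0.096 0.052465031593449216 [ 0.441  -0.1744  0.096 ]
0.11 0.04880982866194467 [ 0.4353 -0.1717  0.11  ]
```

View pics/w16c.png

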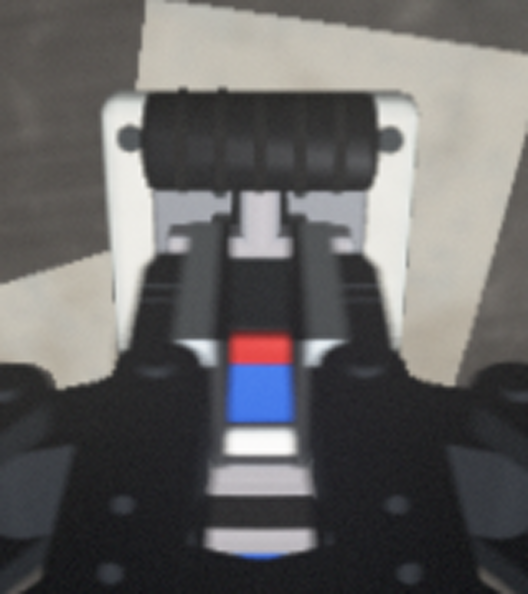

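View pics/t16c.png

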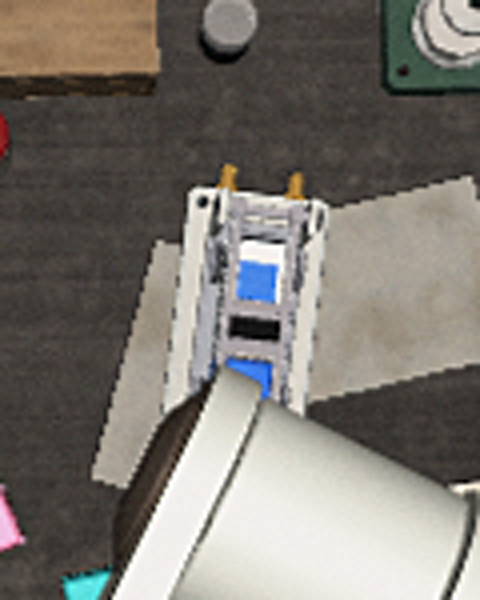

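The clamp stayed down after release, reading about 0.00 ± 0.02 rad. An unlatched clamp would have been lifted to 0.13. To be sure, I'll press from above with shut fingertips.

```bash
python3 -m handwheel '[[-0.005,0,0.02,0,0],[-0.005,0,0.04,0,0],[-0.005,0,0.05,0,0],[-0.005,0,0.055,0,0],[-0.005,0,0.057,0,0],[-0.005,0,0.057,0,0]]'
python3 -m handwheel '[[0,0,0.001,0,0],[0,0,0.002,0,0],[0,0,0.003,0,0]]'
```

```text
time: 20.6
tcp_pos: [0.4491, -0.1481, 0.1156]
eef_rot: [[-0.989, 0.147, 0.016], [0.147, 0.989, -0.004], [-0.017, -0.001, -1.0]]
force: [-0.1, 0.5, 1.0]
width: 0.0
time: 20.98
tcp_pos: [0.4493, -0.1482, 0.1128]
eef_rot: [[-0.989, 0.147, 0.017], [0.147, 0.989, -0.004], [-0.017, -0.002, -1.0]]
force: [-1.5, 0.3, 3.9]
width: -0.0001
```

```bash
python3 -m handwheel '[[0,0,0.001,0,0],[0,0,0.002,0,0],[0,0,0.003,0,0]]'
python3 -m handwheel '[[0,0,0.001,0,0],[0,0,0.002,0,0],[0,0,0.003,0,0]]'
```

```text
time: 21.35
tcp_pos: [0.4492, -0.1482, 0.1097]
eef_rot: [[-0.989, 0.147, 0.016], [0.147, 0.989, -0.004], [-0.017, -0.002, -1.0]]
force: [-4.9, -0.2, 4.4]
width: -0.0004
time: 21.72
tcp_pos: [0.4492, -0.1482, 0.1072]
eef_rot: [[-0.989, 0.147, 0.016], [0.147, 0.989, -0.004], [-0.017, -0.002, -1.0]]
force: [-9.9, 3.7, 20.6]
width: 0.0001
```

It reached the stop at 21 N. I'll back off and look.

```bash
python3 -m handwheel '[[0,0,-0.03,0,0],[0,0,-0.08,0,0],[0,0,-0.13,0,0],[0.02,0,-0.15,0,0],[0.06,0.0,-0.15,0,0],[0.1,0,-0.15,0,0],[0.1,0,-0.15,0,0]]'
python3 - <<'E'
from h import *
im=ctrl.get_image("wrist");o=ctrl.get_obs();im=ctrl.get_image("wrist")[:,:,::-1];cv2.imwrite(f"pics/w17.png",im);np.savez("o17.npz",**o);print(o["tcp_pos"],o["force"],o["width"])
im=ctrl.get_image("top")[:,:,::-1];cv2.imwrite(f"pics/t17.png",im)
im=ctrl.get_image("scene")[:,:,::-1];cv2.imwrite(f"pics/s17.png",im)
E
```

```text
time: 22.6
tcp_pos: [0.3466, -0.1327, 0.2557]
eef_rot: [[-0.989, 0.148, 0.018], [0.148, 0.989, -0.005], [-0.018, -0.002, -1.0]]
force: [0.8, 0.3, -0.1]
width: -0.0004
[ 0.34761468 -0.13295634  0.25577008] [0.86313561 0.45313773 0.18857401] -0.00018527835719546275
```

View pics/w17.png

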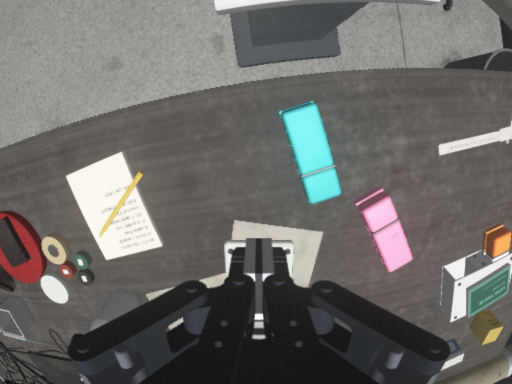

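View pics/s17.png

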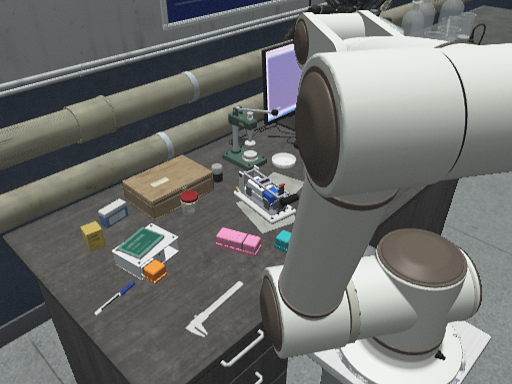

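View pics/t17.png

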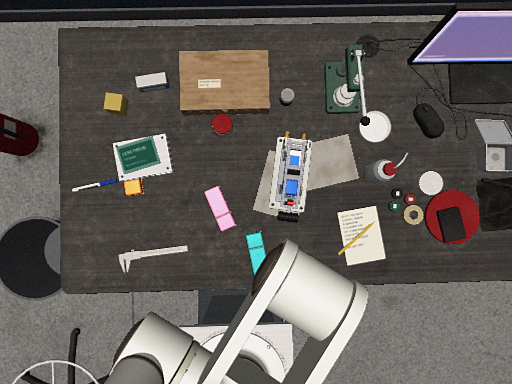

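Run:
```python
from h import *
np.set_printoptions(precision=3,suppress=True)
im=cv2.imread("pics/t17.png");a=cv2.resize(im[120:230,255:335],None,fx=5,fy=5,interpolation=cv2.INTER_CUBIC)
im=cv2.imread("pics/s17.png");b=cv2.resize(im[155:235,225:300],None,fx=5,fy=5,interpolation=cv2.INTER_CUBIC)
c=np.zeros((550,790,3),np.uint8);c[:550,:400]=a;c[:400,405:780]=b;cv2.imwrite("pics/c17.png",c)
yaw=np.radians(-8.6);ex=np.array([np.cos(yaw),np.sin(yaw),0]);ey=np.array([-ex[1],ex[0],0]);cc=np.array([.566,-.1661,0])
for t in (.13,.05,0,-.02):
    p=cc+ex*(.078-.196*np.cos(t))+np.array([0,0,.084+.196*np.sin(t)]);print(t,proj("top",p),[proj("scene",p+ey*s) for s in(-.027,.027)])
```

```text
0.13 [288.514 216.282] [array([296.207, 188.68 ]), array([281.928, 194.992])]
0.05 [287.886 216.707] [array([296.207, 193.346]), array([282.019, 199.714])]
0 [287.53  216.726] [array([296.061, 196.145]), array([281.932, 202.543])]
-0.02 [287.395 216.681] [array([295.973, 197.236]), array([281.866, 203.646])]
```

View pics/c17.png

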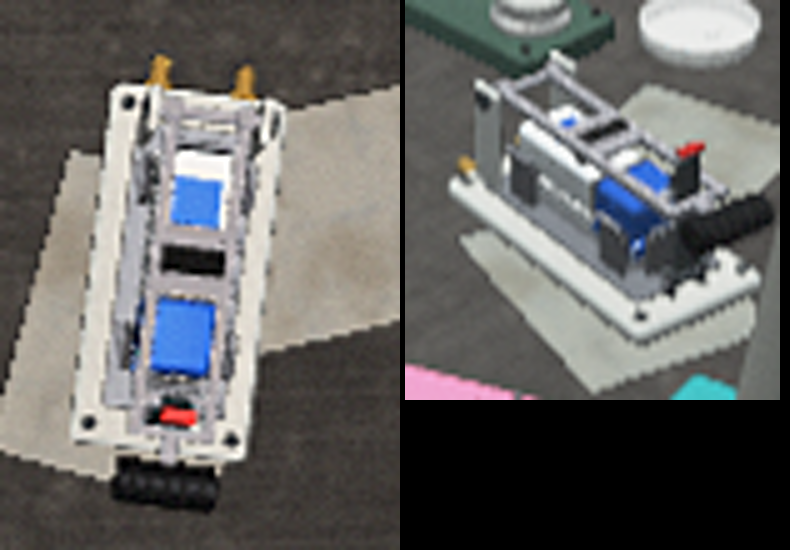

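Run:
```python
from h import *
for f in ("top0","t17"):
    h=cv2.cvtColor(cv2.imread(f"pics/{f}.png"),cv2.COLOR_BGR2HSV)
    for nm,lo,hi,(x0,x1,y0,y1) in [("orange",(8,150,150),(22,255,255),(110,150,170,200)),("jar",(0,150,80),(6,255,255),(205,240,105,140)),("bottle",(0,150,80),(6,255,255),(375,405,155,182)),("tab",(0,150,80),(6,255,255),(280,300,195,212))]:
        m=cv2.moments(cv2.inRange(h,lo,hi)[y0:y1,x0:x1],True);print(f,nm,m["m00"],x0+m["m10"]/m["m00"],y0+m["m01"]/m["m00"])
o=ctrl.get_obs();print(o["force"],o["joint_velocities"].max(),o["time"])
ctrl.hand_in()
```

```text
top0 orange 117.0 131.34188034188034 187.0854700854701
top0 jar 154.0 221.02597402597402 123.47402597402598
top0 bottle 75.0 389.94666666666666 168.34666666666666
top0 tab 21.0 290.0952380952381 202.71428571428572
t17 orange 162.0 131.2716049382716 187.26543209876544
t17 jar 156.0 220.48717948717947 123.39102564102564
t17 bottle 80.0 389.9125 168.375
t17 tab 20.0 290.15 202.8
[ 0.41403059  0.69001566 -0.01599014] 0.5029118579753881 22.8
the job is handed in; nothing more can be done
```

I slid the blue-capped cartridge out of the rack, gripped it again at its middle, laid it in the cradle with the cap towards the catch and let go. I then swung the clamp down by its grip and pressed until it latched. The job was handed in at 22.8 s, with the arm clear of everything.

- **First press:** the bar slipped about 9 mm in the pads, so I couldn't be sure of the latch from that alone. I released it and pressed again from above with shut fingertips, reaching the stop at about 21 N.
- **Clamp:** it stayed down after both releases, at about 0.00 ± 0.02 rad by the wrist view after the first and near 0 by the scene view after the second. Unlatched, the spring would have lifted it to about 0.13.
- **Catch:** its red tab was back within 0.1 pixel of its rest position. I did not see the hook over the pin close up, so the latch is inferred from the clamp staying down and the tab position.
- **Bystanders:** the orange cap, jar and bottle were each within about 0.5 pixel (about 1.5 mm) of their starting positions in the top view.

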